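# Set a small engine's fuel tap and choke for a cold start

## Task

Get the small engine on the bench ready for a cold start. With the fingertips, push the red fuel tap lever round until it lies in line with the fuel pipe (open), and push the yellow control lever away from the red stop dot, past the click at full speed, all the way home to the choke stop. Push both levers gently, without gripping or forcing them, and leave the tools and containers around the engine where they are.

Things in the scene. Friction and masses are not known exactly. Their poses are not given: they have to be found in the camera images.
- engine: Small engine (blue-grey round fan housing, black tank) on a timber cradle, immovable. Origin: on the bench under its crankshaft axis, z up. Both levers are on its front, the -x side. In mm, engine frame: tank x -98 to 108, y 114 to 210, top z 270 (cap 288); air cleaner on the -y side, top z 245; fan housing radius 128, top z 265 (starter cover 284); front edge of the wooden base x -190.
- choke_lever (a joint): Yellow control lever, rad. 0 = leaning 0.42 to engine +y, at the red dot (stop); 0.42 upright; grows as the knob swings to engine -y. Friction holds it up to 0.25; first detent (full-speed click, green mark) at 0.52; next hump 0.53 to 0.70; past about 0.74 it snaps to the hard choke stop at 0.84 and stays. Push at the knob: 1 N, 4 N into the first click, 6 to 7 N over the hump.
- lever_knob (a point): Centre of the yellow knob, 75 mm from the pivot: a paddle 26 mm wide across the slot (engine x), 10 mm thick along the swing, 28 mm tall along the lever, on a steel strip 14 x 4 mm. Its z axis points along the lever away from the pivot, its x axis along the engine's x.
- lever_pivot (a point): Pivot of the control lever, inside the black control housing, at (-135, -55, 185) mm in the engine frame; the lever swings about the engine's x axis through it. The housing reaches 36 mm either side in x and 70 mm either side in y; its slotted metal plate lies 40 mm above the pivot.
- fuel_tap (a joint): Red fuel tap lever, rad. 0 = across the copper fuel pipe, pointing to engine -x (closed); 1.571 = in line with it, pointing to engine +y (open); a hard stop at each end. Grows clockwise seen from above, about a vertical axis, stays where it is left; pushing near its end takes about 2 N.
- tap_end (a point): On the centre line of the red tap lever, 38 mm from its pivot, half-way up. The lever is a flat bar 9 mm wide and 12 mm tall that ends 45 mm from the pivot. The pipe under it (8 mm thick, along engine y, from y 26 to 132 mm, then back to the tank) has its top 14 mm below this height, the brass tap body (within 18 mm of the pivot) 7 mm below.
- tap_pivot (a point): Point on the tap lever's turning axis at the lever's mid height, at (-165, 85, 198) mm in the engine frame.
- ratchet_mid (a point): Ratchet handle with a short extension and socket, lying on the bench, 230 mm long, 30 mm tall. Origin: middle of its length, 16 mm up. Leave it.
- jar_mid (a point): Amber glass jar with a brass lid, 68 mm across, 85 mm tall, upright on the bench. Origin: its centre, half-way up. Leave it.
- spray_mid (a point): Blue and white spray can, 64 mm across, 150 mm tall, upright on the bench. Origin: its centre, half-way up. Leave it.
- socket_mid (a point): Steel spark plug socket, 27 mm across, 65 mm tall, upright on the plywood base in front of the tank. Origin: its centre, half-way up. Leave it.

How it is judged:
By the outcome, as a careful person would: the job done as asked, in the order asked, and still so for the second after the job is handed in, with the robot touching nothing.
It also fails if it takes over 48 s, if anything falls off the work surface, if the arm or the gripper's body presses on something with over 40 N, if the wrist force passes 120 N, or if a joint passes its speed limit or range.

## Robot

A 6-joint arm with a two-finger parallel gripper is mounted at the origin on the work surface. World frame = base frame: x ahead of the robot, y to its left, z up, the work surface at z = 0. Lengths are in mm, angles in rad, forces in N, time in s.
With the tool pointing down it reaches from about 350 to 875 mm from the base axis. Payload 4.2 kg.
Tool frame: the origin (TCP) lies on the mounting face of the last link; the fingertips stand 173 mm ahead of it and the grasp point (between the pads) lies 155 mm ahead of it (tcp_to_grasp is the distance from the TCP to the grasp point, in mm); z points along the fingers, y is the direction in which the jaws open and shut (so a half turn about z gives the same grasp; the last joint's range is limited). The gripper opens to 85 mm and grips with 20 to 120 N. Pads are 22 mm wide; open, the fingers measure 114 mm over their backs; the gripper's body (76 mm by 85 mm) begins 54 mm behind the grasp point. The pads swing forward as they close: fully open they stand 13 mm farther back than shut.
Start: joints at [0.259, 0.385, 0.008, 0, -1.194, -0.259], TCP at [624.98, 0.025, 404.712] pointing down, gripper open.
Joint ranges: [-3.14, 3.14], [-1.21, 2.06], [-1.07, 1.41], [-3.16, 2.05], [-2.99, -0.16], [-3.1, 3.1]. Speed limits (rad/s): [2.79, 2.79, 3.14, 3.14, 3.14, 3.14].

## Interface

Orientations are given as a unit quaternion [x, y, z, w].
In Python, from bench import * gives the robot as it stands. The module is installed in compiled form; this text tells all that it offers.
- The arm moves only by the tool apply_moves, never from a script. Its arguments are lists of equal length, an entry for each row: "fingers": the closure, from 0 (fully open) to 1 (shut); "dp": the shift along the world's x, y, z in cm, a list of three; "yaw": the turn about the world's z in degrees. A call has 1 to 10 rows; each row is the pose to reach, as a shift and turn from the pose measured when the call began; what a row does not reach only later rows make up. A row lasts 1/10 s, in which the tool goes at most 50 mm and 8.59 degrees, less where a joint would pass 70% of its speed; a pose out of reach is approached as far as the arm can. A call with a gripper value outside its range is refused whole. The fingers move at their own pace and stop on an object; the grip force is fixed at half the most. Time passes only in rows, so rows that repeat a pose let the fingers close. It gives the time, the measured TCP pose, the force and the opening at its end, in the units of the state.
- read_state(): the state, without advancing time (a new reading comes with each control period).
- get_image(name): name is "scene" or "side" or "wrist"; returns a dict with "color" (384x512x3 uint8, blue, green, red), "mtx" (3x3 intrinsics, pixels), "camera_from_world" (4x4, takes a point from world to camera coordinates); the wrist camera has in their place "tool_from_camera" (4x4, takes a point from camera to tool coordinates, whose origin is the TCP and whose axes are the flange's). Camera axes: x right, y down, z forward; pixel columns grow to the right and rows downward; lengths in mm; the calibration is good to about 2 mm. A picture is of the moment at which its call begins: read the wrist's pose just before it. There is no depth.
- job_done(): hands the job in, once; it reports no verdict.
The state is a dict: "clock": time; "joints": joint angles; "joint_vel": joint speeds; "joint_efforts": joint torques, N m; "position": TCP position; "ee_rot": TCP orientation; "contact_force": force on the tool from outside, world axes, zero at the start; "wrist_torque": the same for the moment, N m; "gripper_width": finger opening in mm.
Only numpy, scipy, OpenCV 4.12 (cv2) and the standard library are available. Lean on these libraries where they do the work, as an engineer would, in place of code of your own. Each camera call takes 0.05 s, during which the arm holds its last target. There are 200 camera calls.

## Working session

There is one attempt and no reset: what is moved stays moved. The work goes in short steps, Python scripts to look and compute and a tool call to move; the robot and the scene stay as the last step left them, time stands still between calls to the robot, and variables do not carry over. Pictures are saved under pics/ and viewed, about 8 in all and at most 12, crops included, and the job is handed in when it is done.

Besides the shell and the picture viewer there is one more tool, called after "Request:" in YAML: its name, and indented under it one key for each argument. apply_moves: Moves the arm, as the interface text tells. Its arguments: {"type":"object","properties":{"fingers":{"type":"array","items":{"type":"number"}},"dp":{"type":"array","items":{"type":"array","items":{"type":"number"}}},"yaw":{"type":"array","items":{"type":"number"}}},"required":["fingers","dp","yaw"]}

```bash
mkdir -p pics; python3 - <<'E'
from bench import *
import cv2,numpy as np
s=read_state();print(s)
for n in("scene","side"):
    d=get_image(n);cv2.imwrite(f"pics/{n}0.png",cv2.resize(d["color"],(800,600),interpolation=cv2.INTER_CUBIC));np.savez(f"{n}.npz",**d)
    print(n,d["mtx"].round(1).tolist(),d["camera_from_world"].round(3).tolist())
E
```

```text
{'clock': 0.0, 'joints': array([ 2.58599044e-01,  3.85542384e-01,  6.60668799e-03, -5.30112638e-04,
       -1.19399381e+00, -2.58579273e-01]), 'joint_vel': array([-0.00099579, -0.00113016,  0.00032751,  0.00156068,  0.00121919,
        0.00012542]), 'joint_efforts': array([-9.55001960e-04, -3.92286408e+01,  1.88399577e+01,  4.18616563e+00,
       -4.72148502e-03,  8.27910434e-07]), 'position': array([6.24783166e+02, 3.60607615e-02, 4.03617618e+02]), 'ee_rot': array([-0.7070442 ,  0.70716851,  0.00074921, -0.00079811]), 'contact_force': array([-0.86620938,  0.51886525, -0.36085653]), 'wrist_torque': array([0.00622485, 0.00025504, 0.00491402]), 'gripper_width': 85.56762185484365}
scene [[432.7, 0.0, 258.8], [0.0, 432.7, 185.4], [0.0, 0.0, 1.0]] [[-0.297, 0.955, 0.016, 287.019], [0.771, 0.249, -0.587, -306.95], [-0.564, -0.162, -0.81, 1545.807], [0.0, 0.0, 0.0, 1.0]]
side [[483.7, 0.0, 247.7], [0.0, 483.7, 192.2], [0.0, 0.0, 1.0]] [[0.908, -0.418, -0.01, -572.13], [-0.239, -0.501, -0.831, 182.401], [0.343, 0.758, -0.556, 1185.93], [0.0, 0.0, 0.0, 1.0]]
```

View pics/scene0.png

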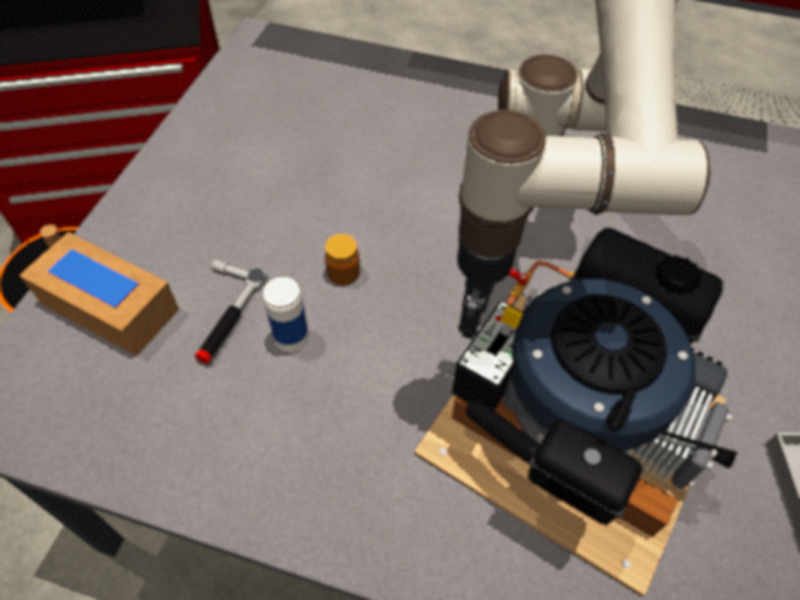

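View pics/side0.png

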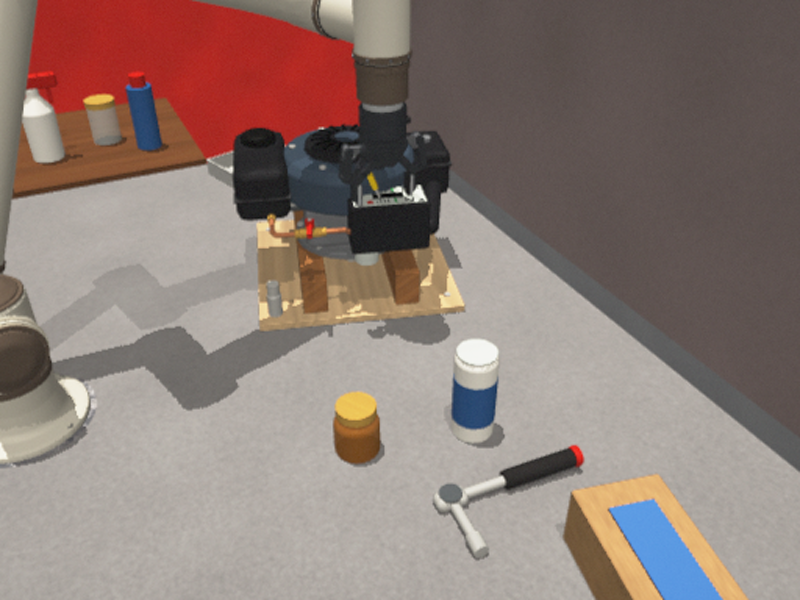

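```bash
python3 - <<'E'
import cv2,numpy as np
a=np.load("scene.npz")["color"][150:270,275:375];b=np.load("side.npz")["color"][75:165,165:305]
a=cv2.resize(a,(500,600),interpolation=cv2.INTER_CUBIC);b=cv2.resize(b,(840,540),interpolation=cv2.INTER_CUBIC)[:, :800]
cv2.imwrite("pics/a.png",a);cv2.imwrite("pics/b.png",b)
E
```

```text
(no output)
```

View pics/a.png

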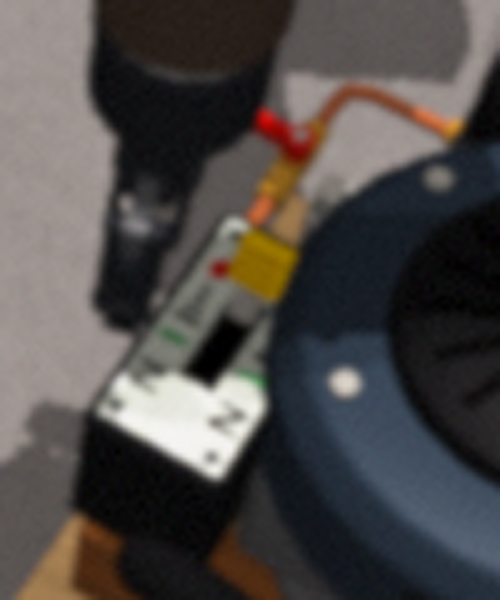

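View pics/b.png

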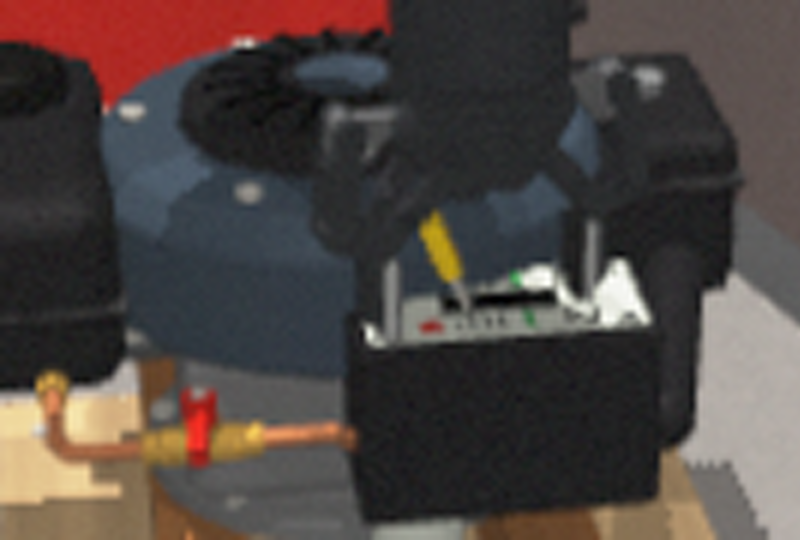

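```bash
cat > h.py <<'E'
import cv2,numpy as np
from scipy.optimize import least_squares
C={n:dict(np.load(n+".npz")) for n in("scene","side")}
def proj(n,p):
    q=C[n]["camera_from_world"]@np.append(p,1);q=C[n]["mtx"]@q[:3];return q[:2]/q[2]
def e2w(x,p):
    c,s=np.cos(x[2]),np.sin(x[2]);return np.array([x[0]+c*p[0]-s*p[1],x[1]+s*p[0]+c*p[1],p[2]])
E
cat > fit.py <<'E'
from h import *
A=lambda u,v:(275+u/5,150+v/5)
B=lambda u,v:(165+u/6,75+v/6)
O=[("scene",(-171,15,225),A(235,217)),("scene",(-171,-125,225),A(95,410)),("scene",(-99,-125,225),A(220,482)),("scene",(-165,85,202),A(300,140)),
("side",(-171,15,225),B(350,345)),("side",(-171,-125,225),B(655,323)),("side",(-99,-125,225),B(625,262)),("side",(-165,85,198),B(200,430))]
f=lambda x:np.concatenate([proj(n,e2w(x,p))-o for n,p,o in O])
r=least_squares(f,[650,300,1.57],x_scale=[100,100,1],loss="soft_l1")
print(r.x,f(r.x).reshape(-1,2).round(1).tolist());x=r.x;np.save("e.npy",x)
L=lambda q,r=75:(-135,-55+r*np.sin(.42-q),185+r*np.cos(.42-q))
T=lambda q,r=38:(-165-r*np.cos(q),85+r*np.sin(q),198)
for n,p in[("piv",(-135,-55,185)),("knob0",L(0)),("knob.52",L(.52)),("knob.84",L(.84)),("tp",(-165,85,198)),("tap0",T(0)),("tap1.57",T(1.571)),("tankcorner",(-98,114,270)),("fan",(0,0,284))]:
    print(n,e2w(x,p).round(1),(5*(proj("scene",e2w(x,p))-[275,150])).round(),(6*(proj("side",e2w(x,p))-[165,75])).round())
print("ex",np.cos(x[2]),np.sin(x[2]))
E
python3 fit.py
```

```text
[634.8431809  190.64877179   1.29331846] [[-0.8, -3.6], [-2.6, 0.4], [0.8, 2.0], [0.3, -0.7], [-0.5, 0.3], [0.5, -0.1], [0.4, -1.3], [-1.5, -3.8]]
piv [650.8  45.7 185. ] [216. 383.] [492. 378.]
knob0 [621.3  54.1 253.5] [268. 258.] [423. 247.]
knob.52 [658.   43.7 259.6] [230. 310.] [507. 228.]
knob.84 [680.2  37.4 253.5] [203. 354.] [558. 237.]
tp [507.9  55.2 198. ] [300. 141.] [191. 407.]
tap0 [497.5  18.7 198. ] [234. 108.] [197. 448.]
tap1.57 [471.4  65.7 198. ] [334.  92.] [105. 414.]
tankcorner [498.4 127.6 270. ] [479.  73.] [106. 201.]
fan [634.8 190.6 284. ] [584. 325.] [334.  74.]
ex 0.2739308670469008 0.961749385276088
```

```bash
sed -i 's/("side",(-165,85,198),B(200,430))\]/("side",(-165-45,85,198),B(200,460)),("side",(-165,85,204),B(197,398)),("side",L(0),B(440,247)),("scene",L(0),A(265,264))]/; s/^O=/L=lambda q,r=75:(-135,-55+r*np.sin(.42-q),185+r*np.cos(.42-q))\nO=/' fit.py; python3 fit.py
```

```text
[636.33454219 190.35497387   1.2905097 ] [[-1.0, -3.2], [-3.0, 0.7], [0.4, 2.3], [0.3, -0.3], [-0.2, 0.2], [0.9, -0.1], [0.9, -1.2], [0.0, -0.8], [-0.7, -0.5], [-2.4, -0.1], [0.4, -0.9]]
piv [651.8  45.4 185. ] [215. 385.] [495. 378.]
knob0 [622.5  53.9 253.5] [267. 260.] [425. 246.]
knob.52 [659.   43.3 259.6] [229. 311.] [509. 228.]
knob.84 [681.2  36.9 253.5] [202. 356.] [560. 237.]
tp [509.   55.3 198. ] [300. 143.] [193. 407.]
tap0 [498.5  18.8 198. ] [234. 110.] [199. 448.]
tap1.57 [472.5  65.8 198. ] [334.  94.] [108. 414.]
tankcorner [499.7 127.7 270. ] [478.  75.] [108. 200.]
fan [636.3 190.4 284. ] [583. 327.] [337.  74.]
ex 0.27663110606558744 0.9609761865712021
```

Request:
apply_moves:
  fingers: [1, 1, 1, 1, 1, 1, 1, 1]
  dp:
    - [0, 0, 3]
    - [-3, 0.3, 5]
    - [-6, 0.6, 6]
    - [-9.3, 0.8, 6]
    - [-9.3, 0.8, 6]
    - [-9.3, 0.8, 6]
    - [-9.3, 0.8, 6]
    - [-9.3, 0.8, 6]
  yaw: [0, -5, -10, -16, -16, -16, -16, -16]

```text
clock: 0.9
position: [532.7, 8.1, 463.1]
ee_rot: [-0.602, 0.799, 0.001, -0.001]
contact_force: [-0.4, 0.4, -0.2]
gripper_width: -0.0
```

```bash
cat > look.py <<'E'
import sys
from bench import *
from h import *
s=read_state();print(s["clock"],s["position"].round(1),s["ee_rot"].round(4),s["contact_force"].round(1),s["gripper_width"].round(1))
x=np.load("e.npy");c,q=np.cos(x[2]),np.sin(x[2]);d=s["position"][:2]-x[:2]
print("engine xy",(c*d[0]+q*d[1]).round(1),(-q*d[0]+c*d[1]).round(1),"tip z",(s["position"][2]-173).round(1))
for n in sys.argv[1:]:
    d=get_image(n);np.savez(n+"_now.npz",pos=s["position"],rot=s["ee_rot"],**d);cv2.imwrite(f"pics/{n}_now.png",d["color"])
E
python3 look.py wrist side scene; python3 - <<'E'
import cv2,numpy as np
w=cv2.imread("pics/wrist_now.png");s=cv2.imread("pics/side_now.png")[75:165,145:305];c=cv2.imread("pics/scene_now.png")[150:270,275:375]
R=lambda i,w,h:cv2.resize(i,(w,h),interpolation=cv2.INTER_CUBIC)
cv2.imwrite("pics/m1.png",np.hstack([np.vstack([R(w,427,320),R(s,427,240)]),R(c,373,560)[:, :373]]))
E
```

```text
Traceback (most recent call last):
  File "look.py", line 4, in <module>
    s=read_state();print(s["clock"],s["position"].round(1),s["ee_rot"].round(4),s["contact_force"].round(1),s["gripper_width"].round(1))
                                                                                                            ^^^^^^^^^^^^^^^^^^^^^^^^
AttributeError: 'float' object has no attribute 'round'
[ WARN:0@0.011] global loadsave.cpp:275 findDecoder imread_('pics/wrist_now.png'): can't open/read file: check file path/integrity
[ WARN:0@0.011] global loadsave.cpp:275 findDecoder imread_('pics/side_now.png'): can't open/read file: check file path/integrity
Traceback (most recent call last):
TypeError: 'NoneType' object is not subscriptable
```

```bash
sed -i 's/s\["gripper_width"\].round(1)/s["gripper_width"]/' look.py
python3 look.py wrist side scene; cat > mon.py <<'E'
import cv2,numpy as np,sys
w=cv2.imread("pics/wrist_now.png");s=cv2.imread("pics/side_now.png")[75:165,145:305];c=cv2.imread("pics/scene_now.png")[150:270,275:355]
R=lambda i,w,h:cv2.resize(i,(w,h),interpolation=cv2.INTER_CUBIC)
cv2.imwrite(sys.argv[1],np.hstack([np.vstack([R(w,427,320),R(s,427,240)]),R(c,373,560)]))
E
python3 mon.py pics/m1.png
```

```text
0.9 [532.7   8.1 463.1] [-0.6018  0.7987  0.0009 -0.0011] [-0.4  0.4 -0.2] -0.04707431491289885
engine xy -203.8 49.2 tip z 290.1
```

View pics/m1.png

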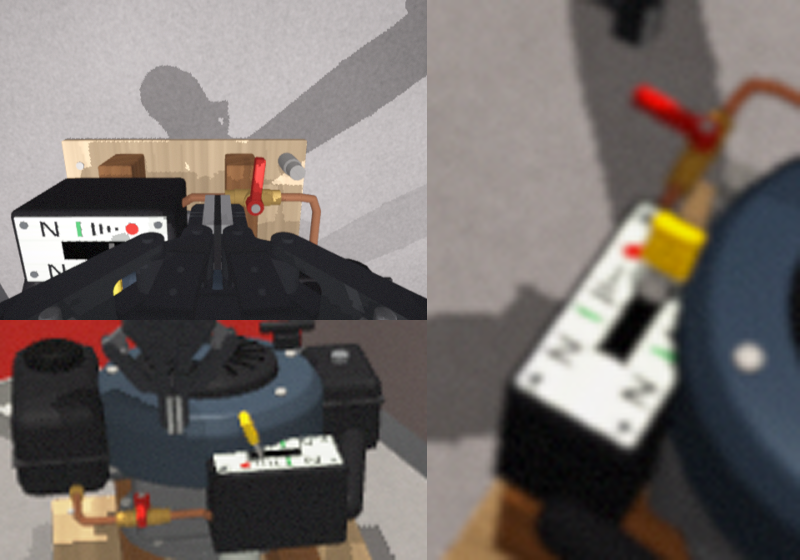

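```bash
cat > fit2.py <<'E'
from h import *
from scipy.spatial.transform import Rotation as R
W=np.load("wrist_now.npz")
T=np.eye(4);T[:3,:3]=R.from_quat(W["rot"]).as_matrix();T[:3,3]=W["pos"]
C["wrist"]=dict(mtx=W["mtx"],camera_from_world=np.linalg.inv(T@W["tool_from_camera"]))
S=lambda u,v:(275+(u-427)/4.6625,150+v/4.667)
D=lambda u,v:(145+u/2.669,75+(v-320)/2.667)
V=lambda u,v:(u/.834,v/.8333)
L=lambda q,r=75:(-135,-55+r*np.sin(.42-q),185+r*np.cos(.42-q))
O=[("scene",(-171,15,225),S(650,203)),("scene",(-171,-125,225),S(515,383)),("scene",(-99,-125,225),S(633,449)),("scene",(-165,85,204),S(709,130)),("scene",(-210,85,204),S(639,93)),("scene",L(0),S(675,246)),
("side",(-171,15,225),D(210,474)),("side",(-171,-125,225),D(343,462)),("side",(-99,-125,225),D(332,436)),("side",(-210,85,198),D(140,524)),("side",L(0),D(249,429)),
("wrist",(-165,85,204),V(256,208)),("wrist",(-210,85,204),V(260,159)),("wrist",(-171,-125,225),V(12,215)),("wrist",(-171,15,225),V(186,206))]
f=lambda x:np.concatenate([proj(n,e2w(x,p))-o for n,p,o in O])
r=least_squares(f,[636,190,1.29],x_scale=[100,100,1],loss="soft_l1")
print(r.x)
for o,e in zip(O,f(r.x).reshape(-1,2).round(1)):print(o[0],o[1],e)
np.save("e.npy",r.x)
x=r.x
for n,p in[("knob0",L(0)),("tp",(-165,85,198)),("tap0",(-203,85,198))]:print(n,e2w(x,p).round(1))
E
python3 fit2.py
```

```text
[632.36289475 192.71396325   1.30294973]
scene (-171, 15, 225) [-1.  -3.8]
scene (-171, -125, 225) [-1.2  0.4]
scene (-99, -125, 225) [2.1 2.1]
scene (-165, 85, 204) [ 0.4 -1.3]
scene (-210, 85, 204) [-0.5 -1.1]
scene (-135, np.float64(-24.417966020532237), np.float64(253.48167052342313)) [ 1.3 -1.3]
side (-171, 15, 225) [-1.4 -0.1]
side (-171, -125, 225) [0.5 0.1]
side (-99, -125, 225) [-0.7 -1.4]
side (-210, 85, 198) [ 0.2 -0.6]
side (-135, np.float64(-24.417966020532237), np.float64(253.48167052342313)) [-3.5  0. ]
wrist (-165, 85, 204) [ 3.3 -0.7]
wrist (-210, 85, 204) [0.4 0.3]
wrist (-171, -125, 225) [-5.7 -0.5]
wrist (-171, 15, 225) [-10.1   7.9]
knob0 [620.2  56.1 253.5]
tp [506.7  56.1 198. ]
tap0 [496.7  19.4 198. ]
```

```bash
sed -i 's/^f=/O=[o for o in O if o[1][2]!=225 or o[1][1]<0 and o[0]=="side"]\nf=/' fit2.py; python3 fit2.py
```

```text
[637.631491   189.40806208   1.27847776]
scene (-165, 85, 204) [ 0.2 -0.7]
scene (-210, 85, 204) [-0.5 -0.8]
scene (-135, np.float64(-24.417966020532237), np.float64(253.48167052342313)) [-0.1 -1. ]
side (-171, -125, 225) [1.5 0.8]
side (-99, -125, 225) [ 0.9 -0.8]
side (-210, 85, 198) [ 0.5 -0.7]
side (-135, np.float64(-24.417966020532237), np.float64(253.48167052342313)) [-2.4  0.3]
wrist (-165, 85, 204) [ 0.7 -0.2]
wrist (-210, 85, 204) [-0.8  0.8]
knob0 [622.1  53.1 253.5]
tp [508.7  55.9 198. ]
tap0 [497.7  19.5 198. ]
```

Request:
apply_moves:
  fingers: [1, 1, 1, 1, 1, 1, 1]
  dp:
    - [0, 0, -2]
    - [0, 0, -4]
    - [0, 0, -6]
    - [0, 0, -8]
    - [0, 0, -9.6]
    - [0, 0, -9.6]
    - [0, 0, -9.6]
  yaw: [0, 0, 0, 0, 0, 0, 0]

```text
clock: 1.75
position: [533.0, 8.1, 367.3]
ee_rot: [-0.602, 0.799, 0.001, -0.001]
contact_force: [0.6, -0.2, -0.2]
gripper_width: -0.0
```

```bash
cat > path.py <<'E'
from bench import *
from h import *
x=np.load("e.npy");c,s=np.cos(x[2]),np.sin(x[2]);ex=np.array([c,s]);ey=np.array([-s,c])
P=e2w(x,(-165,85,198))[:2];p=read_state()["position"]
print(p.round(1),"rel pivot",((p[:2]-P)@ex).round(1),((p[:2]-P)@ey).round(1))
for q in np.linspace(0,1.65,12):
    rc=28+14*q/1.57
    k=rc*np.array([-np.cos(q),np.sin(q)])+4.5*np.array([-np.sin(q),-np.cos(q)])-[11,12]
    w=P+ex*k[0]+ey*k[1];print(round(q,2),k.round(1),"dp cm",((w-p[:2])/10).round(2))
E
python3 path.py
```

```text
[533.    8.1 367.3] rel pivot -38.8 -37.1
0.0 [-39.  -16.5] dp cm [-1.97  0.57]
0.15 [-40.7 -12.1] dp cm [-2.45  0.54]
0.3 [-41.6  -7.2] dp cm [-2.94  0.59]
0.45 [-41.8  -2.1] dp cm [-3.43  0.72]
0.6 [-41.1   3.1] dp cm [-3.91  0.94]
0.75 [-39.4   8.4] dp cm [-4.37  1.25]
0.9 [-36.9  13.4] dp cm [-4.78  1.64]
1.05 [-33.5  18.2] dp cm [-5.14  2.1 ]
1.2 [-29.2  22.4] dp cm [-5.42  2.63]
1.35 [-24.2  26.1] dp cm [-5.62  3.22]
1.5 [-18.4  29. ] dp cm [-5.73  3.86]
1.65 [-12.1  30.9] dp cm [-5.74  4.52]
```

Request:
apply_moves:
  fingers: [1, 1, 1, 1, 1, 1, 1, 1, 1, 1]
  dp:
    - [-0.7, 0.2, 0]
    - [-1.3, 0.4, 0]
    - [-1.9, 0.55, 0]
    - [-2.4, 0.55, 0]
    - [-2.9, 0.6, 0]
    - [-3.4, 0.7, 0]
    - [-3.9, 0.9, 0]
    - [-4.3, 1.2, 0]
    - [-4.6, 1.45, 0]
    - [-4.6, 1.45, 0]
  yaw: [0, 0, 0, 0, 0, 0, 0, 0, 0, 0]

```text
clock: 2.75
position: [486.2, 22.7, 366.9]
ee_rot: [-0.602, 0.799, 0.001, -0.002]
contact_force: [0.7, -0.8, 1.2]
gripper_width: 0.0
```

```bash
python3 path.py|sed -n '1p;7,$p'; python3 look.py side scene wrist; python3 mon.py pics/m2.png
```

```text
[486.2  22.7 366.9] rel pivot -38.3 12.0
0.75 [-39.4   8.4] dp cm [ 0.32 -0.22]
0.9 [-36.9  13.4] dp cm [-0.1   0.17]
1.05 [-33.5  18.2] dp cm [-0.45  0.64]
1.2 [-29.2  22.4] dp cm [-0.74  1.17]
1.35 [-24.2  26.1] dp cm [-0.94  1.76]
1.5 [-18.4  29. ] dp cm [-1.05  2.39]
1.65 [-12.1  30.9] dp cm [-1.06  3.05]
2.75 [486.2  22.7 366.9] [-0.6019  0.7986  0.0012 -0.0024] [ 0.7 -0.8  1.2] 0.034222123949049534
engine xy -203.3 97.0 tip z 193.9
```

View pics/m2.png

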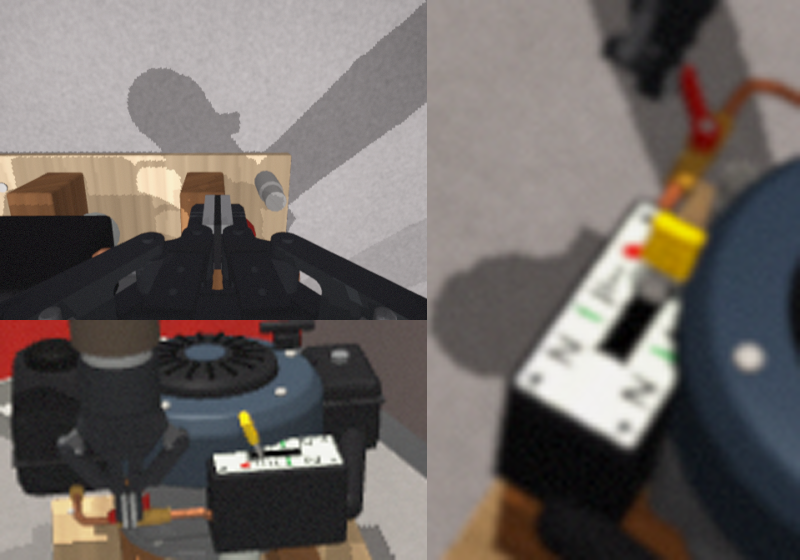

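Request:
apply_moves:
  fingers: [1, 1, 1, 1, 1, 1, 1, 1]
  dp:
    - [-0.2, 0.3, 0]
    - [-0.45, 0.65, 0]
    - [-0.6, 0.95, 0]
    - [-0.75, 1.25, 0]
    - [-0.85, 1.6, 0]
    - [-0.95, 1.9, 0]
    - [-1.05, 2.3, 0]
    - [-1.05, 2.3, 0]
  yaw: [0, 0, 0, 0, 0, 0, 0, 0]

```text
clock: 3.7
position: [475.6, 46.0, 366.5]
ee_rot: [-0.602, 0.799, 0.002, -0.003]
contact_force: [-0.4, 0.5, 0.4]
gripper_width: 0.1
```

Request:
apply_moves:
  fingers: [1, 1, 1]
  dp:
    - [0.05, 0.2, 0]
    - [0.1, 0.4, 0]
    - [0.1, 0.4, 0]
  yaw: [0, 0, 0]

```text
clock: 4.0
position: [476.3, 49.2, 366.5]
ee_rot: [-0.602, 0.799, 0.001, -0.005]
contact_force: [-0.6, -6.6, 2.0]
gripper_width: 0.1
```

Request:
apply_moves:
  fingers: [1, 1, 1, 1, 1, 1, 1, 1, 1]
  dp:
    - [-0.1, -0.4, 0]
    - [-0.3, -1, 0]
    - [-0.6, -2, 0]
    - [-0.6, -2.2, 3]
    - [-0.6, -2.2, 7]
    - [-0.6, -2.2, 11]
    - [2, -2.2, 11]
    - [6, -2.2, 11]
    - [6, -2.2, 11]
  yaw: [0, 0, 0, 0, 0, 0, 0, 0, 0]

```text
clock: 4.9
position: [539.2, 27.1, 475.1]
ee_rot: [-0.601, 0.799, 0.001, -0.005]
contact_force: [0.4, -0.3, -0.8]
gripper_width: 0.0
```

```bash
python3 look.py side scene wrist; python3 mon.py pics/m3.png
```

```text
4.9 [539.2  27.1 475.1] [-0.6014  0.7989  0.0014 -0.0049] [ 0.4 -0.3 -0.8] 0.013984010278677173
engine xy -183.8 47.5 tip z 302.1
```

View pics/m3.png

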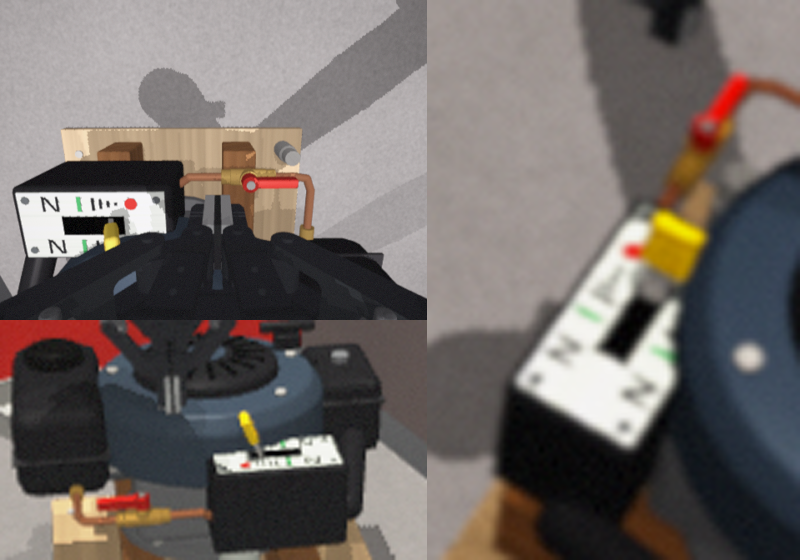

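Request:
apply_moves:
  fingers: [1, 1, 1, 1, 1, 1, 1, 1]
  dp:
    - [2, 1.4, 0]
    - [3.9, 2.8, 0]
    - [3.9, 2.8, 0]
    - [3.9, 2.8, -1.5]
    - [3.9, 2.8, -3]
    - [3.9, 2.8, -4.5]
    - [3.9, 2.8, -5.6]
    - [3.9, 2.8, -5.6]
  yaw: [0, 0, 0, 0, 0, 0, 0, 0]

```text
clock: 5.85
position: [573.9, 54.5, 418.6]
ee_rot: [-0.602, 0.799, 0.002, -0.007]
contact_force: [0.1, -0.4, -0.0]
gripper_width: 0.3
```

```bash
python3 look.py side scene wrist; python3 mon.py pics/m4.png
```

```text
5.85 [573.9  54.5 418.6] [-0.6016  0.7987  0.0023 -0.0068] [ 0.1 -0.4 -0. ] 0.3151794075756725
engine xy -147.6 22.1 tip z 245.6
```

View pics/m4.png

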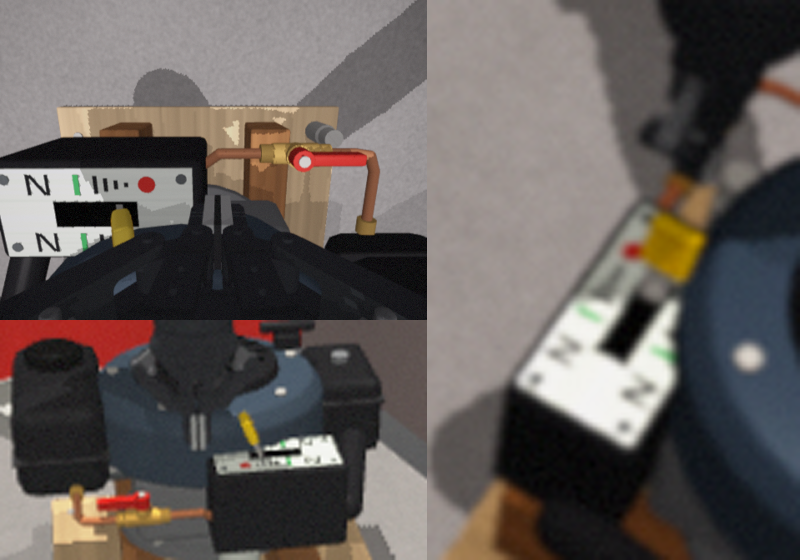

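Request:
apply_moves:
  fingers: [1, 1, 1, 1, 1, 1, 1, 1, 1]
  dp:
    - [0.55, -0.05, 0]
    - [1.0, -0.1, 0]
    - [1.5, -0.25, 0]
    - [2.0, -0.4, 0]
    - [2.5, -0.55, 0]
    - [2.95, -0.7, 0]
    - [3.4, -0.8, 0]
    - [3.9, -0.95, 0]
    - [3.9, -0.95, 0]
  yaw: [0, 0, 0, 0, 0, 0, 0, 0, 0]

```text
clock: 6.9
position: [614.6, 45.0, 420.7]
ee_rot: [-0.602, 0.799, 0.001, -0.004]
contact_force: [0.0, 0.1, -0.3]
gripper_width: -0.1
```

Request:
apply_moves:
  fingers: [1, 1, 1, 1]
  dp:
    - [0.5, -0.15, 0]
    - [1.0, -0.3, 0]
    - [1.4, -0.4, 0]
    - [1.4, -0.4, 0]
  yaw: [0, 0, 0, 0]

```text
clock: 7.3
position: [629.3, 40.9, 420.5]
ee_rot: [-0.601, 0.799, 0.001, -0.004]
contact_force: [0.1, 1.3, 0.2]
gripper_width: -0.1
```

```bash
python3 look.py side scene wrist; python3 mon.py pics/m5.png
```

```text
7.3 [629.3  40.9 420.5] [-0.6015  0.7989  0.0008 -0.004 ] [0.1 1.3 0.2] -0.08193400385902862
engine xy -144.6 -34.8 tip z 247.5
```

View pics/m5.png

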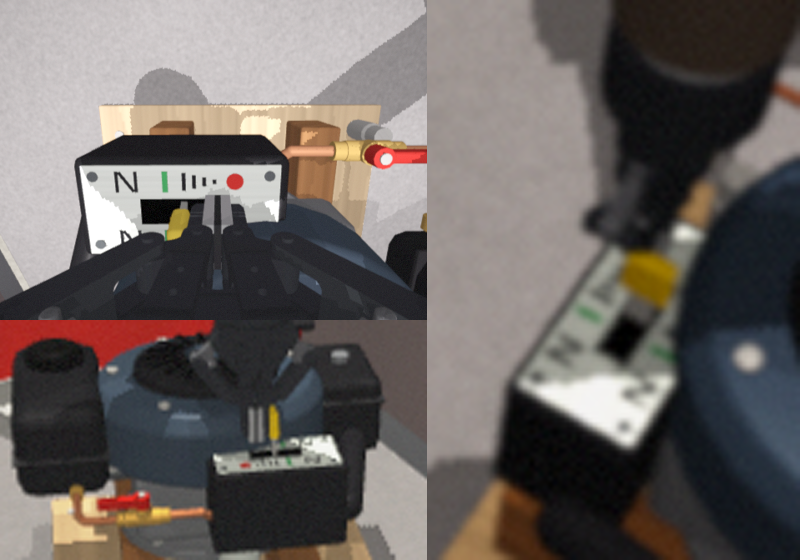

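Request:
apply_moves:
  fingers: [1, 1, 1, 1, 1, 1, 1, 1, 1]
  dp:
    - [0.3, -0.1, 0]
    - [0.6, -0.2, 0]
    - [0.9, -0.25, 0]
    - [1.2, -0.35, 0]
    - [1.5, -0.45, 0]
    - [1.8, -0.55, 0]
    - [2.1, -0.6, 0]
    - [2.3, -0.65, 0]
    - [2.3, -0.65, 0]
  yaw: [0, 0, 0, 0, 0, 0, 0, 0, 0]

```text
clock: 8.35
position: [652.4, 34.3, 420.3]
ee_rot: [-0.602, 0.799, 0.0, -0.004]
contact_force: [0.6, 0.4, 0.5]
gripper_width: 0.0
```

```bash
python3 look.py side scene wrist; python3 mon.py pics/m6.png
```

```text
8.35 [652.4  34.3 420.3] [-6.015e-01  7.988e-01  4.000e-04 -3.900e-03] [0.6 0.4 0.5] 0.007175499221994701
engine xy -144.3 -58.9 tip z 247.3
```

View pics/m6.png

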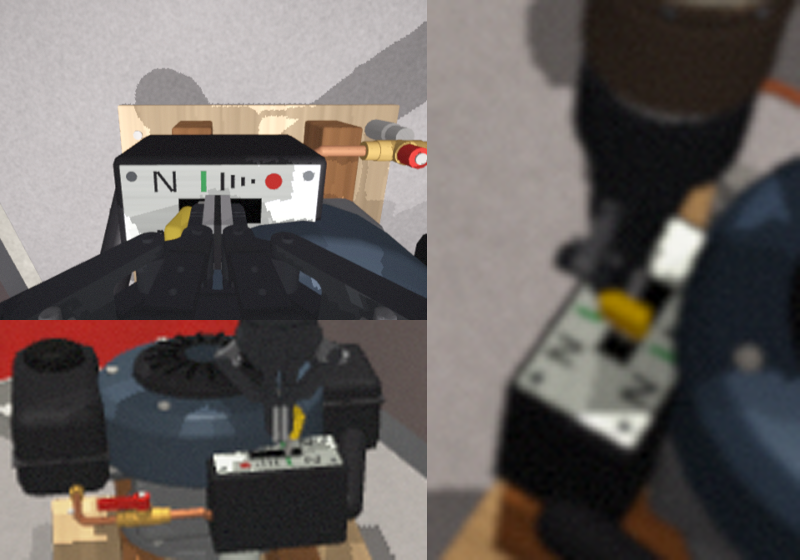

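Request:
apply_moves:
  fingers: [1, 1, 1, 1]
  dp:
    - [0.25, -0.08, 0]
    - [0.5, -0.15, 0]
    - [0.7, -0.2, 0]
    - [0.7, -0.2, 0]
  yaw: [0, 0, 0, 0]

```text
clock: 8.9
position: [659.5, 32.2, 420.7]
ee_rot: [-0.601, 0.799, 0.0, -0.004]
contact_force: [0.5, 0.2, 0.5]
gripper_width: -0.4
```

Request:
apply_moves:
  fingers: [1, 1]
  dp:
    - [0.2, -0.06, 0]
    - [0.2, -0.06, 0]
  yaw: [0, 0]

```text
clock: 9.1
position: [661.7, 31.5, 420.6]
ee_rot: [-0.601, 0.799, 0.0, -0.004]
contact_force: [0.7, 0.3, -1.2]
gripper_width: -0.0
```

```bash
cat > yel.py <<'E'
from h import *
x=np.load("e.npy")
L=lambda q,r=75:(-135,-55+r*np.sin(.42-q),185+r*np.cos(.42-q))
for n,(u0,v0,u1,v1) in(("scene",(300,190,340,235)),("side",(230,95,275,130))):
  for f in(f"pics/{n}_now.png",):
    i=cv2.cvtColor(cv2.imread(f),cv2.COLOR_BGR2HSV)[v0:v1,u0:u1]
    m=cv2.inRange(i,(20,150,80),(33,255,255));v,u=np.nonzero(m);print(n,m.sum()//255,(u.mean()+u0).round(1),(v.mean()+v0).round(1),"bbox",u.min()+u0,v.min()+v0,u.max()+u0,v.max()+v0)
  print({q:proj(n,e2w(x,L(q))).round(1).tolist() for q in(.52,.62,.7,.76,.84)})
E
python3 yel.py; python3 look.py scene side; python3 yel.py
```

```text
scene 77 317.2 216.5 bbox 312 212 322 222
{0.52: [320.2, 211.9], 0.62: [318.5, 214.6], 0.7: [317.1, 216.8], 0.76: [316.1, 218.4], 0.84: [314.7, 220.8]}
side 42 255.9 113.2 bbox 254 107 258 119
{0.52: [249.9, 113.1], 0.62: [252.7, 113.3], 0.7: [254.8, 113.7], 0.76: [256.4, 114.0], 0.84: [258.4, 114.7]}
9.1 [661.7  31.5 420.6] [-6.014e-01  7.990e-01  3.000e-04 -3.600e-03] [ 0.7  0.3 -1.2] -0.03244850689781799
engine xy -144.3 -68.5 tip z 247.6
scene 68 314.8 220.6 bbox 310 216 320 225
{0.52: [320.2, 211.9], 0.62: [318.5, 214.6], 0.7: [317.1, 216.8], 0.76: [316.1, 218.4], 0.84: [314.7, 220.8]}
side 47 259.6 114.0 bbox 257 109 262 120
{0.52: [249.9, 113.1], 0.62: [252.7, 113.3], 0.7: [254.8, 113.7], 0.76: [256.4, 114.0], 0.84: [258.4, 114.7]}
```

Request:
apply_moves:
  fingers: [1, 1, 1, 1, 1, 1, 1, 1, 1]
  dp:
    - [-0.5, 0.15, 0]
    - [-1.5, 0.4, 0]
    - [-2, 0.5, 1.5]
    - [-2, 0.5, 5]
    - [-2, 0, 9]
    - [-2, -3, 12]
    - [-2, -6, 12]
    - [-2, -9, 12]
    - [-2, -9, 12]
  yaw: [0, 0, 0, 0, 0, 0, 0, 0, 0]

```text
clock: 10.1
position: [640.4, -61.2, 542.7]
ee_rot: [-0.6, 0.8, -0.001, -0.003]
contact_force: [-0.3, 0.5, 0.3]
gripper_width: -0.2
```

```bash
python3 look.py scene side wrist; python3 yel.py; python3 mon.py pics/m7.png
```

```text
10.1 [640.4 -61.2 542.7] [-6.0e-01  8.0e-01 -5.0e-04 -2.9e-03] [-0.3  0.5  0.3] -0.15392231152751507
engine xy -239.2 -74.9 tip z 369.7
scene 66 314.8 220.8 bbox 309 217 320 225
{0.52: [320.2, 211.9], 0.62: [318.5, 214.6], 0.7: [317.1, 216.8], 0.76: [316.1, 218.4], 0.84: [314.7, 220.8]}
side 58 258.9 114.1 bbox 255 109 262 120
{0.52: [249.9, 113.1], 0.62: [252.7, 113.3], 0.7: [254.8, 113.7], 0.76: [256.4, 114.0], 0.84: [258.4, 114.7]}
```

View pics/m7.png

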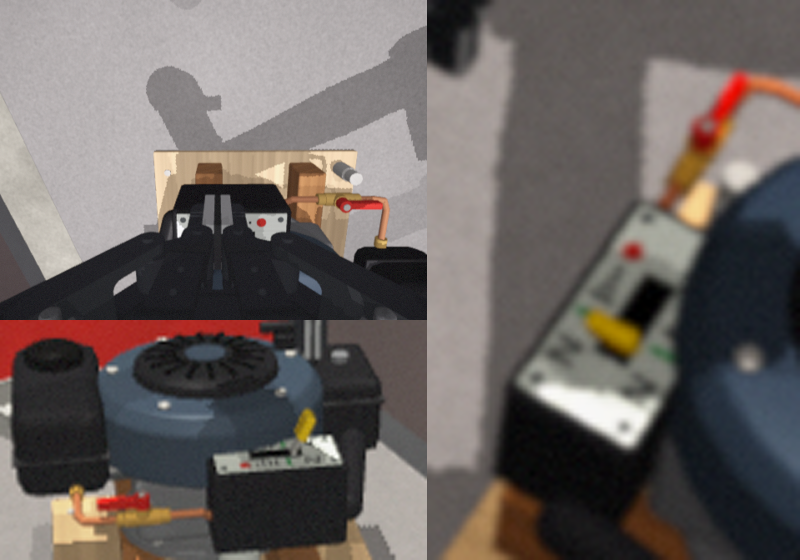

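The last picture shows the red tap in line with the pipe (scene 705,130 to 740,80). The yellow knob (scene 612,332) is at the choke end of the slot and stays there with nothing touching it.

```bash
python3 -c "
from bench import *
print(job_done())"
```

```text
the job is handed in; nothing more can be done
None
```

Both levers are set for a cold start, and I handed the job in at about 10 s of the 48 s allowed.

- **Fuel tap:** I pushed the red lever round first, with closed fingertips, to its open stop. The measured force was about 6.6 N at the stop, above the 2 N it takes to turn. After backing off, the pictures show it lying in line with the copper pipe.
- **Control lever:** I then pushed the yellow lever past the full-speed click and over the hump until it snapped to the choke stop. The force readings between steps never went above about 1.5 N. With the gripper clear, the knob is within 1 pixel of the position predicted for 0.84 rad in both fixed cameras, and it didn't move back when I withdrew.
- **Tools and containers:** I planned every move clear of them. The socket is still standing in its place in the last picture. I didn't photograph the jar, spray can and ratchet again at the end.
- **Disagreements:** The control housing's corners didn't fit the given dimensions well in the pictures (up to about 10 pixels off in the wrist view), so I relied mainly on the tap and knob instead. Before the push, the knob's position in the side view was also about 2 pixels (5 mm) off the prediction.

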